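# Set the rule against the measuring block on the clean bench

## Robot

A 6-joint arm with a two-finger parallel gripper is mounted at the origin on the work surface. World frame = base frame: x ahead of the robot, y to its left, z up, the work surface at z = 0. Lengths are in m, angles in rad, forces in N, time in s.
With the tool pointing down it reaches from about 0.3 to 0.75 m from the base axis. Payload 8.5 kg.
Tool frame: the origin (TCP) lies midway between the tips of the shut fingers; the grasp point (between the pads) lies 19 mm behind it (grip_depth is the z of the grasp point in the tool frame, in m); z points along the fingers, y is the line along which they close (so a half turn about z gives the same grasp; the last joint's range is limited). The gripper opens to 85 mm and grips with 20 to 120 N. Pads are 22 mm wide; open, the fingers measure 114 mm over their backs; the gripper's body (76 mm by 85 mm) begins 54 mm behind the grasp point. The pads swing forward as they close: fully open they stand 13 mm farther back than shut.
Start: joints at [1.055, 0.381, 1.297, -0, 1.464, -0.215], TCP at [0.163, 0.525, 0.231] pointing down, gripper open.
Joint ranges: [-3.11, 3.11], [-0.89, 2.33], [0.22, 2.48], [-1.42, 4.56], [0.17, 2.85], [-2.88, 2.88]. Speed limits (rad/s): [2.39, 2.39, 3.14, 3.14, 3.14, 3.14].

## Interface

Orientations are given as a unit quaternion [x, y, z, w].
In Python, from plant import * gives the robot as it stands. The module is installed in compiled form; this text tells all that it offers.
- The arm moves only by the shell command python3 -m inch 'ROWS' [FORCE]. ROWS is JSON, one flat list of numbers, 7 for each row, row after row: the shift along the tool's x, y, z in units of 50 mm (1.0 is 50 mm), then the turn, a rotation vector about the tool's x, y, z in units of 8 degrees (1.0 is 8 degrees), then the finger opening in mm, from 0 to 85.4. In form: [x, y, z, wx, wy, wz, grip, x, y, z, wx, wy, wz, grip, ...]. A call has exactly 10 rows; each row shifts and turns the commanded pose from where the row before left it, along the tool's axes as they then stand; what a row does not reach is not made up. A row lasts 1/10 s, in which the tool goes at most 50 mm and 8.59 degrees, less where a joint would pass 70% of its speed; a pose out of reach is approached as far as the arm can. A call is refused whole if a number of a shift passes 1 or a number of a turn 1, either way. A call with a gripper value outside its range is refused whole. The fingers move at their own pace and stop on an object; FORCE is the grip in N (left out, the last holds). Time passes only in rows, so rows that do not move let the fingers close, or fill a call up. It gives the time, the measured TCP pose, the force, the opening and the grip force at its end, in the units of the state.
- sense(): the state, without advancing time (a new reading comes with each control period).
- snapshot(name): name is "scene" or "top"; returns (picture, depth): 480x640x3 uint8, red, green, blue; 480x640 float32, m along the optical axis (not along the pixel's ray), 0 where there is no reading.
- calibration(name): a dict with "fx", "fy", "cx", "cy" (pixels), "extrinsics" (4x4, takes a point from camera to world coordinates). Camera axes: x right, y down, z forward; pixel columns grow to the right and rows downward; lengths in m; the calibration is good to about 2 mm. A picture is of the moment at which its call begins. calibration takes no time and is no camera call.
- finish_job(): hands the job in; it is judged then, once.
The state is a dict: "time": time; "joint_pos": joint angles; "dq": joint speeds; "tau": joint torques, N m; "tool_pos": TCP position; "orientation": TCP orientation; "contact_force": force on the tool from outside, world axes, zero at the start; "ft_torque": the same for the moment, N m; "gripper_width": finger opening in m; "grip_force": force on a finger pad.
Only numpy, scipy, OpenCV 4.12 (cv2) and the standard library are available. Lean on these libraries where they do the work, as an engineer would, in place of code of your own. Each camera call takes 0.05 s, during which the arm holds its last target. There are 200 camera calls.

## Task

Set up the measuring place on the clean bench: slide the loose metal rule up flat along the bench until one long edge is flush along the white block's long face on the robot's side and snug it there with a definite push held for a moment, then slide it along the face until its end butts against the dark steel stop and snug it there in the same way, leaving no gap at the face or at the stop. Neither block nor stop is fixed down, and both are already set up: feel for the contact and do not shift them. Leave the jar, bottle, dish and marker where they stand.

Things in the scene. Friction and masses are not known exactly. Their poses are not given: they have to be found in the camera images.
- rule: loose dark metal straightedge, a plain flat bar 36 (x) by 200 (y, its length) by 12 mm high with white tick marks on top, about 0.24 kg; origin at the centre of its underside; its y axis runs along its length. Lies on the bench on the robot's side of the block, askew. The same both ways round
- block: white plastic measuring block, standing loose on the bench, 80 (x) by 360 (y) by 30 mm high, 1.2 kg, so that a push of more than a few newtons slides it; origin at the centre of its underside. Its -x face, 40 mm from the origin, is the long face on the robot's side that the rule goes against
- stop: dark steel stop, loose on the bench, 0.9 kg (over a few newtons slides it), 60 (x) by 40 (y) by 48 mm high plus a 10 mm high black button on top; origin at the centre of its underside, axes parallel to the block's. Stands 3 mm in front of the block's face on the robot's side, near its left or right end; the rule's end goes against its side facing the block's middle, 20 mm from its origin
- jar: small lidded glass jar, 56 mm wide, 60 mm high, loose, origin under its centre; stands near the block's other end, away from the stop; to be left alone
- bottle: glass bottle with a blue cap, 72 mm wide, 170 mm high, loose, origin under its centre; to be left alone
- dish: shallow round white dish, 140 mm wide, 18 mm high, loose, origin under its centre; to be left alone
- marker: marker pen, 138 mm long along its x axis, 15 mm thick, lying on the bench to the robot's right, origin under its centre; to be left alone
Things that resemble listed ones, but are neither listed nor needed, are in the scene too. There is more than one size of the stop; the one meant has the size given above. There is more than one size of the rule; the one meant has the size given above.

How it is judged:
By the outcome, as a careful person would: the job done as asked, in the order asked, and still so for the second after the job is handed in, with the robot touching nothing.
It also fails if it takes over 69 s, if anything falls off the work surface, if the arm or the gripper's body presses on something with over 40 N, if the wrist force passes 120 N, or if a joint passes its speed limit or range.

## Working session

There is one attempt and no reset: what is moved stays moved. The work goes in short steps, Python scripts to look and compute and a shell command to move; the robot and the scene stay as the last step left them, time stands still between calls to the robot, and variables do not carry over. Pictures are saved under pics/ and viewed, at most 10 in all, crops included, and the job is handed in when it is done.

```bash
mkdir -p pics; python3 - <<'E'
from plant import *
import cv2,numpy as np
for n in("top","scene"):
    p,d=snapshot(n); cv2.imwrite(f"pics/{n}0.png",p[:,:,::-1]); np.savez(f"{n}0.npz",p=p,d=d)
    c=calibration(n); print({k:np.round(v,3).tolist() for k,v in c.items()})
s=sense(); print(s)
E
```

```text
{'fx': 474.198, 'fy': 474.198, 'cx': 327.243, 'cy': 239.012, 'extrinsics': [[0.019, -0.99, 0.136, 0.331], [-1.0, -0.021, -0.011, 0.006], [0.013, -0.136, -0.991, 1.213], [0.0, 0.0, 0.0, 1.0]]}
{'fx': 505.53, 'fy': 505.53, 'cx': 318.764, 'cy': 237.791, 'extrinsics': [[0.123, 0.785, -0.607, 1.192], [0.992, -0.1, 0.072, -0.079], [-0.004, -0.611, -0.792, 0.967], [0.0, 0.0, 0.0, 1.0]]}
{'time': 0.1, 'joint_pos': array([ 1.05471888e+00,  3.81152229e-01,  1.29814316e+00,  1.14895074e-05,
        1.46358613e+00, -2.15272763e-01]), 'dq': array([ 0.00021472, -0.00125645, -0.00355315, -0.00239866,  0.00048909,
        0.00046835]), 'tau': array([ 4.18162846e-03, -4.49225628e+01, -2.31653595e+01, -1.27643902e-04,
        3.70132140e-03,  4.15205432e-05]), 'tool_pos': array([0.16281865, 0.52508796, 0.23077494]), 'orientation': array([ 1.49836523e-01,  9.88710575e-01, -5.99782079e-04, -2.35769851e-04]), 'contact_force': array([0.15268482, 0.11192099, 0.21450009]), 'ft_torque': array([ 0.04238425, -0.00978095, -0.01131671]), 'grip_force': 0.0, 'gripper_width': 0.08550287731737327}
```

View pics/top0.png

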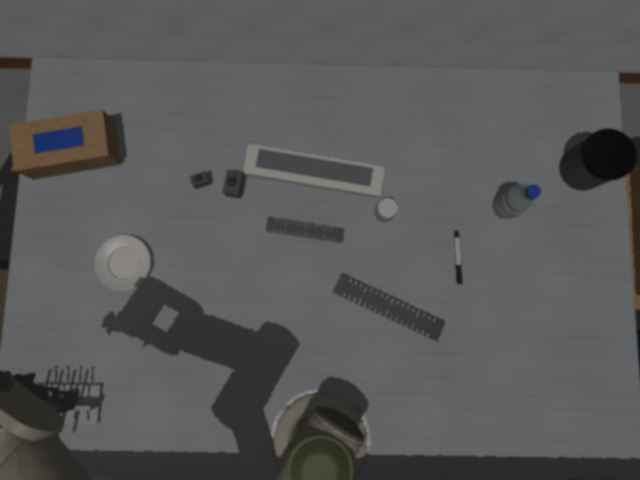

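View pics/scene0.png

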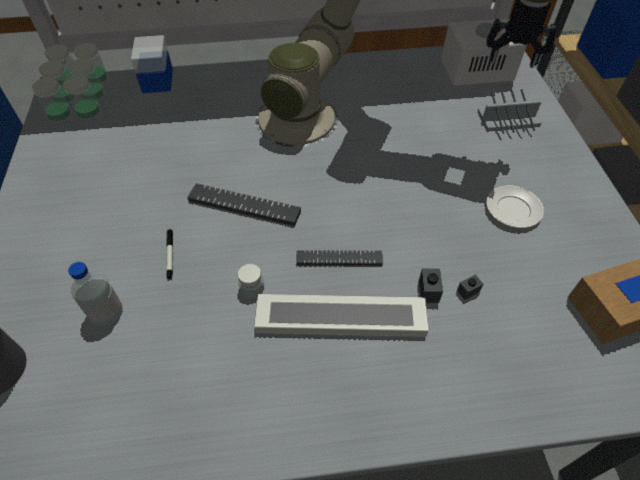

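The top view shows the block at about (315,170), the stop meant (the bigger one) at (233,183), the small decoy at (202,179), the 200 mm rule at (305,229) with the long decoy at (388,305), and the jar at (387,208). The scene view agrees. Next I measure them.

```bash
cat > h.py <<'E'
import numpy as np,cv2
from plant import *
def onplane(n,uv,z):
    c=calibration(n);E=np.array(c["extrinsics"]);uv=np.atleast_2d(uv).astype(float)
    r=np.c_[(uv[:,0]-c["cx"])/c["fx"],(uv[:,1]-c["cy"])/c["fy"],np.ones(len(uv))]@E[:3,:3].T
    return E[:3,3]+r*((z-E[2,3])/r[:,2])[:,None]
def cloud(n,d):
    c=calibration(n);E=np.array(c["extrinsics"]);v,u=np.mgrid[:480,:640]
    P=np.stack([(u-c["cx"])/c["fx"]*d,(v-c["cy"])/c["fy"]*d,d],-1)
    return P@E[:3,:3].T+E[:3,3]
def rect(n,mask,z):
    """largest contour of mask -> min-area rect on plane z: centre, sides, yaw of long side from +y"""
    cs,_=cv2.findContours(mask.astype(np.uint8),cv2.RETR_EXTERNAL,cv2.CHAIN_APPROX_NONE)
    k=max(cs,key=len)[:,0]
    P=onplane(n,k,z)[:,:2].astype(np.float32)
    b=cv2.boxPoints(cv2.minAreaRect(P)); e=[b[1]-b[0],b[2]-b[1]]
    L=max(e,key=np.linalg.norm); L=L*np.sign(L[1])
    return b.mean(0).round(4),[round(float(np.linalg.norm(x)),4) for x in e],round(float(np.degrees(np.arctan2(-L[0],L[1]))),2),b.round(4).tolist()
def box(shape,x0,y0,x1,y1):
    m=np.zeros(shape,bool);m[y0:y1,x0:x1]=1;return m
E
python3 - <<'E'
from h import *
for n,B in(("top",dict(block=(238,138,392,200),stop=(222,165,245,200),rule=(260,212,350,248),jar=(374,194,402,224))),
         ("scene",dict(block=(250,290,432,343),stop=(415,264,446,306),rule=(290,245,390,272),jar=(235,262,265,302)))):
    f=np.load(n+"0.npz");p,d=f["p"],f["d"];g=p.min(2).astype(int);W=cloud(n,d)
    hsv=cv2.cvtColor(p,cv2.COLOR_RGB2GRAY).astype(int)
    for k,b in B.items():
        m=box(g.shape,*b);z=dict(block=.03,stop=.048,rule=.012,jar=.06)[k]
        t=hsv
        bg=np.median(t[m])
        if k in("block","jar"): mm=m&(t>150)
        else: mm=m&(t<85)
        zz=W[...,2][mm]; print(n,k,"bg",bg,"n",mm.sum(),"z pct",np.percentile(zz,[5,50,95]).round(3) if mm.sum() else 0)
        if mm.sum(): print("   color",rect(n,mm,z))
        m2=m&(abs(W[...,2]-z)<.008)&((W[...,2]>.006))
        if m2.sum()>10: print("   depth",m2.sum(),rect(n,m2,z))
E
```

```text
top block bg 98.0 n 0 z pct 0
   depth 4279 (array([0.6413, 0.0361], dtype=float32), [0.1431, 0.359], -8.42, [[0.5442000031471252, -0.13099999725818634], [0.685699999332428, -0.15199999511241913], [0.7383000254631042, 0.20319999754428864], [0.5968000292778015, 0.2240999937057495]])
top stop bg 57.0 n 573 z pct [-0.001  0.046  0.057]
   color (array([0.6272, 0.23  ], dtype=float32), [0.0739, 0.0557], 81.64, [[0.5866000056266785, 0.2078000009059906], [0.6596999764442444, 0.19709999859333038], [0.6678000092506409, 0.25220000743865967], [0.5946999788284302, 0.2630000114440918]])
   depth 342 (array([0.6287, 0.2353], dtype=float32), [0.0612, 0.0411], 81.61, [[0.5954999923706055, 0.21940000355243683], [0.656000018119812, 0.21050000190734863], [0.6620000004768372, 0.25119999051094055], [0.6014999747276306, 0.26010000705718994]])
top rule bg 96.0 n 1252 z pct [-0.001  0.01   0.015]
   color (array([0.5199, 0.0513], dtype=float32), [0.0423, 0.2013], -7.47, [[0.48579999804496765, -0.04569999873638153], [0.5278000235557556, -0.05119999870657921], [0.5540000200271606, 0.14839999377727509], [0.51
[... 2114 characters left out ...]
837875366], [0.527999997138977, -0.05420000106096268], [0.5532000064849854, 0.14380000531673431], [0.5135999917984009, 0.14890000224113464]])
scene jar bg 134.0 n 398 z pct [0.029 0.06  0.063]
   color (array([ 0.5708, -0.157 ], dtype=float32), [0.0487, 0.0474], 88.49, [[0.545799970626831, -0.1800999939441681], [0.5945000052452087, -0.18140000104904175], [0.5957000255584717, -0.1339000016450882], [0.5471000075340271, -0.13259999454021454]])
   depth 379 (array([ 0.5741, -0.1574], dtype=float32), [0.0526, 0.0475], 86.97, [[0.5465999841690063, -0.17970000207424164], [0.5992000102996826, -0.18250000476837158], [0.6017000079154968, -0.13510000705718994], [0.5490999817848206, -0.13230000436306]])
```

```bash
python3 - <<'E'
import cv2,numpy as np
a=cv2.imread("pics/top0.png")[130:250,180:410];b=cv2.imread("pics/scene0.png")[235:350,225:455]
a=cv2.resize(a,(575,300),interpolation=0);b=cv2.resize(b,(575,288),interpolation=0)
cv2.imwrite("pics/crop0.png",np.vstack([a,b]))
E
```

```text
(no output)
```

View pics/crop0.png

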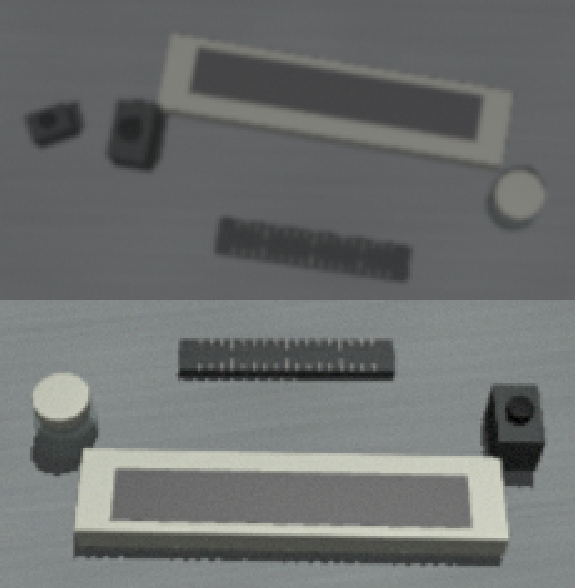

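Views agree to within about 4 mm. In the block frame the rule must go about 95 mm to the face and then about 78 mm left to the stop. The block's yaw is -8.5°. The tool needs a turn of about -8.7° about its z, after which tool -x points at the face and +y along it towards the stop.

```bash
python3 -m inch '[0,0,0,0,0,-0.545,30, 0,0,0,0,0,-0.545,30, -0.42,-0.464,0,0,0,0,30, -0.42,-0.464,0,0,0,0,30, -0.42,-0.464,0,0,0,0,30, -0.42,-0.464,0,0,0,0,30, -0.42,-0.464,0,0,0,0,30, -0.42,-0.464,0,0,0,0,30, -0.42,-0.464,0,0,0,0,30, -0.42,-0.464,0,0,0,0,30]' && python3 -m inch '[-0.42,-0.464,0,0,0,0,30, -0.42,-0.464,0,0,0,0,30, -0.42,-0.464,0,0,0,0,30, -0.42,-0.464,0,0,0,0,30, -0.42,-0.464,0,0,0,0,30, -0.42,-0.464,0,0,0,0,30, -0.42,-0.464,0,0,0,0,30, -0.42,-0.464,0,0,0,0,30, -0.42,-0.464,0,0,0,0,30, -0.42,-0.464,0,0,0,0,30]'
cat > st.py <<'E'
from h import *
a=np.radians(8.5);n=np.array([-np.cos(a),np.sin(a)]);u=np.array([np.sin(a),np.cos(a)]);O=np.array([.6715,.0306])
def st():
    s=sense();p=s["tool_pos"];x,y,z,w=s["orientation"];q=(p[:2]-O);F=s["contact_force"]
    ty=np.array([2*(x*y-w*z),1-2*(x*x+z*z)])
    print("t",round(s["time"],2),"pos",p.round(4),"block n,u mm",(1e3*q@n).round(2),(1e3*q@u).round(2),"yaw",np.degrees(np.arctan2(ty[0],ty[1])).round(2),"Fn,Fu,Fz",(F[:2]@n).round(2),(F[:2]@u).round(2),F[2].round(2),"w",round(s["gripper_width"],4))
if __name__=="__main__": st()
E
python3 st.py
```

```text
time: 1.1
tool_pos: [0.302, 0.3157, 0.2311]
orientation: [0.074, 0.997, -0.0, -0.0]
contact_force: [0.1, 0.7, 0.3]
gripper_width: 0.0299
grip_force: 0.0
time: 2.1
tool_pos: [0.4754, 0.0551, 0.2311]
orientation: [0.074, 0.997, 0.0, -0.0]
contact_force: [0.8, 0.5, -0.2]
gripper_width: 0.0303
grip_force: 0.0
t 2.1 pos [0.4754 0.0551 0.2311] block n,u mm 197.6 -4.73 yaw 8.53 Fn,Fu,Fz -0.74 0.6 -0.23 w 0.0303
```

```bash
python3 -m inch '[0,0,0.4,0,0,0,30, 0,0,0.4,0,0,0,30, 0,0,0.4,0,0,0,30, 0,0,0.4,0,0,0,30, 0,0,0.4,0,0,0,30, 0,0,0.4,0,0,0,30, 0,0,0.4,0,0,0,30, 0,0,0.4,0,0,0,30, 0,0,0.4,0,0,0,30, 0,0,0.4,0,0,0,30]' && python3 -m inch '[0,0,0.12,0,0,0,30, 0,0,0.12,0,0,0,30, 0,0,0.1,0,0,0,30, 0,0,0.1,0,0,0,30, 0,0,0.05,0,0,0,30, 0,0,0.05,0,0,0,30, 0,0,0,0,0,0,30, 0,0,0,0,0,0,30, 0,0,0,0,0,0,30, 0,0,0,0,0,0,30]'
python3 st.py
python3 - <<'E'
from h import *
p,d=snapshot("scene");cv2.imwrite("pics/s1.png",cv2.resize(p[200:360,200:480,::-1],(784,448)))
E
python3 st.py
```

```text
time: 3.1
tool_pos: [0.4748, 0.0563, 0.0304]
orientation: [0.074, 0.997, -0.0, -0.0]
contact_force: [-0.4, -0.9, 0.7]
gripper_width: 0.0299
grip_force: 0.0
time: 4.1
tool_pos: [0.475, 0.0563, 0.0045]
orientation: [0.074, 0.997, -0.0, 0.0]
contact_force: [-0.5, 0.7, 0.1]
gripper_width: 0.0301
grip_force: 0.0
t 4.1 pos [0.475  0.0563 0.0045] block n,u mm 198.1 -3.61 yaw 8.51 Fn,Fu,Fz 0.61 0.64 0.1 w 0.0301
t 4.15 pos [0.475  0.0563 0.0044] block n,u mm 198.14 -3.59 yaw 8.51 Fn,Fu,Fz -0.7 0.28 0.2 w 0.0303
```

View pics/s1.png

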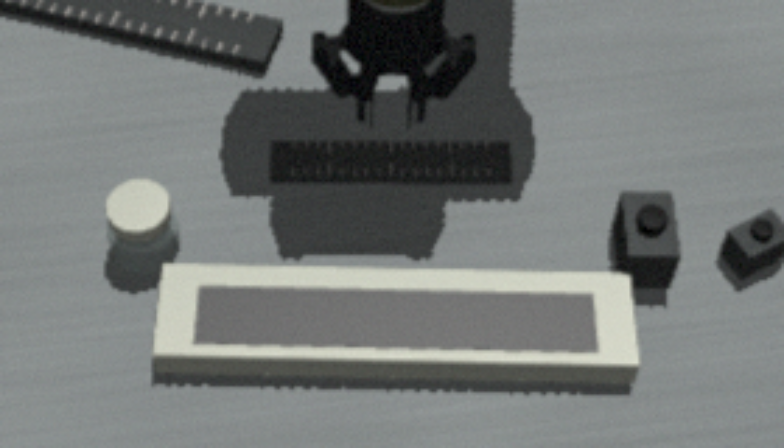

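The picture shows the fingers centred on the robot-side edge of the rule (crop pixels 390 against 391), with about 15 mm to go. Force noise is about 0.7 N, so I'll average readings. Coarse push next.

```bash
cat > avg.py <<'E'
from st import *
import sys
def avg(k):
    A=[]
    for i in range(k):
        snapshot("top");s=sense();A.append(np.r_[s["contact_force"],s["tool_pos"]])
    A=np.array(A);m=A.mean(0);e=A[:,:2].std(0).mean()/k**.5
    print(f"avg Fn {m[:2]@n:.2f} Fu {m[:2]@u:.2f} Fz {m[2]:.2f} +-{e:.2f}  n {1e3*(m[3:5]-O)@n:.2f} u {1e3*(m[3:5]-O)@u:.2f} z {m[5]*1e3:.1f} t {s['time']:.2f}")
avg(int(sys.argv[1]))
E
python3 avg.py 6
python3 -m inch '[-0.2,0,0,0,0,0,30, -0.2,0,0,0,0,0,30, -0.2,0,0,0,0,0,30, -0.2,0,0,0,0,0,30, -0.2,0,0,0,0,0,30, -0.2,0,0,0,0,0,30, -0.2,0,0,0,0,0,30, -0.2,0,0,0,0,0,30, -0.2,0,0,0,0,0,30, -0.1,0,0,0,0,0,30]'|grep force
python3 avg.py 4
python3 - <<'E'
from h import *
p,d=snapshot("scene");cv2.imwrite("pics/s2.png",cv2.resize(p[200:360,200:480,::-1],(784,448)))
E
```

```text
avg Fn -0.26 Fu -0.04 Fz -0.01 +-0.19  n 198.17 u -3.61 z 4.4 t 4.45
contact_force: [-1.9, 1.1, 1.6]
grip_force: 0.8
avg Fn 0.26 Fu -0.01 Fz 0.06 +-0.27  n 102.53 u -3.68 z 4.3 t 5.65
```

View pics/s2.png

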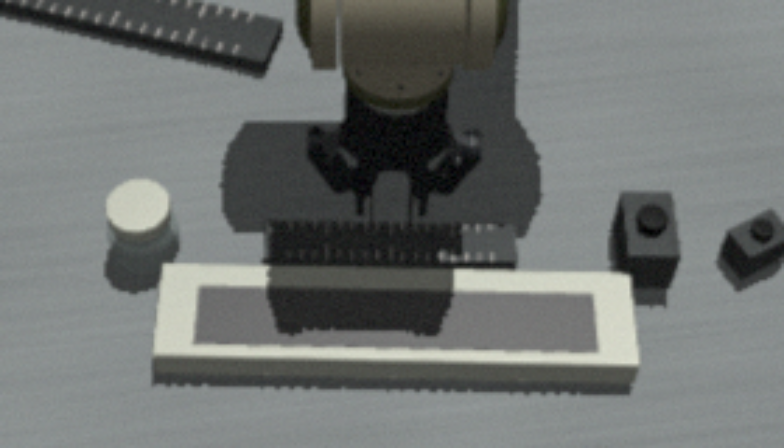

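The rule moved square and is close to the face, nearly parallel to it. Now creep in.

```bash
python3 -m inch '[-0.02,0,0,0,0,0,30, -0.02,0,0,0,0,0,30, -0.02,0,0,0,0,0,30, -0.02,0,0,0,0,0,30, -0.02,0,0,0,0,0,30, -0.02,0,0,0,0,0,30, -0.02,0,0,0,0,0,30, -0.02,0,0,0,0,0,30, -0.02,0,0,0,0,0,30, -0.02,0,0,0,0,0,30]'|grep contact; python3 avg.py 3;python3 -m inch '[-0.006,0,0,0,0,0,30, -0.006,0,0,0,0,0,30, -0.006,0,0,0,0,0,30, -0.006,0,0,0,0,0,30, -0.006,0,0,0,0,0,30, -0.006,0,0,0,0,0,30, -0.006,0,0,0,0,0,30, -0.006,0,0,0,0,0,30, -0.006,0,0,0,0,0,30, -0.006,0,0,0,0,0,30]'|grep contact; python3 avg.py 3
python3 - <<'E'
from h import *
p,d=snapshot("top");cv2.imwrite("pics/t3.png",cv2.resize(p[140:240,210:410,::-1],(800,400)));np.savez("top3.npz",p=p,d=d)
E
```

```text
contact_force: [-2.0, 0.3, 1.8]
avg Fn 0.61 Fu -0.25 Fz 0.36 +-0.18  n 92.94 u -3.66 z 4.3 t 6.85
contact_force: [-0.9, -0.6, 1.2]
avg Fn 1.27 Fu 0.10 Fz -0.06 +-0.07  n 90.11 u -3.63 z 4.3 t 8.00
```

View pics/t3.png

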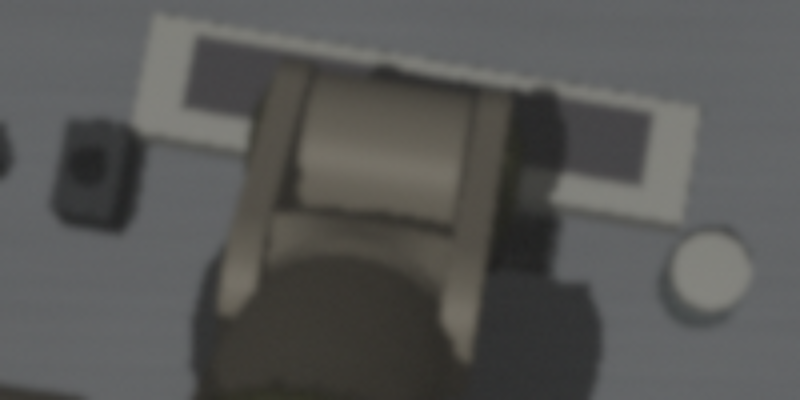

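The arm hides the rule from above, so I continue by force.

```bash
python3 -m inch '[-0.004,0,0,0,0,0,30, -0.004,0,0,0,0,0,30, -0.004,0,0,0,0,0,30, -0.004,0,0,0,0,0,30, -0.004,0,0,0,0,0,30, -0.004,0,0,0,0,0,30, -0.004,0,0,0,0,0,30, 0,0,0,0,0,0,30, 0,0,0,0,0,0,30, 0,0,0,0,0,0,30]'|grep contact; python3 avg.py 4;python3 -m inch '[-0.004,0,0,0,0,0,30, -0.004,0,0,0,0,0,30, -0.004,0,0,0,0,0,30, -0.004,0,0,0,0,0,30, -0.004,0,0,0,0,0,30,0,0,0,0,0,0,30,0,0,0,0,0,0,30, 0,0,0,0,0,0,30, 0,0,0,0,0,0,30, 0,0,0,0,0,0,30]'|grep contact; python3 avg.py 4
```

```text
contact_force: [-1.3, -0.0, -0.0]
avg Fn 0.81 Fu -0.02 Fz -0.16 +-0.20  n 88.74 u -3.64 z 4.3 t 9.25
contact_force: [-1.4, -0.3, 0.1]
avg Fn 0.37 Fu -0.32 Fz -0.22 +-0.16  n 87.75 u -3.64 z 4.3 t 10.45
```

```bash
for i in 1 2; do python3 -m inch '[-0.004,0,0,0,0,0,30, -0.004,0,0,0,0,0,30, -0.004,0,0,0,0,0,30, -0.004,0,0,0,0,0,30, -0.004,0,0,0,0,0,30,0,0,0,0,0,0,30,0,0,0,0,0,0,30, 0,0,0,0,0,0,30, 0,0,0,0,0,0,30, 0,0,0,0,0,0,30]'|grep contact; python3 avg.py 4; done
```

```text
contact_force: [-0.9, 0.5, 0.2]
avg Fn -0.00 Fu 0.33 Fz 0.20 +-0.20  n 86.75 u -3.64 z 4.3 t 11.65
contact_force: [-0.7, -0.1, -0.3]
avg Fn 0.22 Fu 0.25 Fz -0.28 +-0.17  n 85.75 u -3.64 z 4.3 t 12.85
```

```bash
cat > gap.py <<'E'
from st import *
p,d=snapshot("scene");W=cloud("scene",d)
q=W[...,:2]-O;N=1e3*q@n;U=1e3*q@u;Z=W[...,2]*1e3
# robot-side edges per image column, in the scene view: block top edge and rule top edge
for k,z,um,nm in(("block",30,(-170,170),(20,60)),("rule",12,(-140,180),(45,115))):
    m=(abs(Z-z)<5)&(U>um[0])&(U<um[1])&(N>nm[0])&(N<nm[1])
    m[:, :]&=True
    pts=[]
    for c in range(640):
        r=np.flatnonzero(m[:,c])
        if len(r)>3: P=onplane("scene",[[c,r[0]-.5]],z/1e3)[0,:2]-O; pts.append((1e3*P@u,1e3*P@n))
    pts=np.array(pts); f=np.polyfit(pts[:,0],pts[:,1],1); res=np.abs(pts[:,1]-np.polyval(f,pts[:,0]))
    g=res<3*np.median(res)+.5; f=np.polyfit(pts[g,0],pts[g,1],1)
    print(k,len(pts),"u range",pts[:,0].min().round(1),pts[:,0].max().round(1),"n at u=0,100,-80",np.polyval(f,[0,100,-80]).round(2))
E
python3 gap.py
```

```text
block 159 u range -169.9 169.7 n at u=0,100,-80 [37.96 37.72 38.14]
rule 93 u range -105.8 174.9 n at u=0,100,-80 [76.11 76.26 75.99]
```

About 2 mm remain, and the rule is parallel to the face within 0.3°.

```bash
for i in 1 2; do python3 -m inch '[-0.004,0,0,0,0,0,30, -0.004,0,0,0,0,0,30, -0.004,0,0,0,0,0,30, -0.004,0,0,0,0,0,30, 0,0,0,0,0,0,30,0,0,0,0,0,0,30,0,0,0,0,0,0,30, 0,0,0,0,0,0,30, 0,0,0,0,0,0,30, 0,0,0,0,0,0,30]'|grep contact; python3 avg.py 4; done
```

```text
contact_force: [-0.3, 0.9, 0.3]
avg Fn 0.82 Fu -0.15 Fz -0.27 +-0.21  n 84.97 u -3.64 z 4.3 t 14.10
contact_force: [-4.4, 1.4, 1.5]
avg Fn 3.82 Fu 0.88 Fz 1.50 +-0.15  n 84.38 u -3.59 z 4.3 t 15.30
```

Firm contact: 3.8 N and held. Quasi-static balance means the rule must be flush at that force. I hold one more second, then back off and check.

```bash
python3 -m inch '[0,0,0,0,0,0,30,0,0,0,0,0,0,30,0,0,0,0,0,0,30,0,0,0,0,0,0,30,0,0,0,0,0,0,30,0,0,0,0,0,0,30,0,0,0,0,0,0,30,0,0,0,0,0,0,30,0,0,0,0,0,0,30,0,0,0,0,0,0,30]'|grep contact; python3 avg.py 3; python3 -m inch '[0.02,0,0,0,0,0,30,0.02,0,0,0,0,0,30,0.1,0,0,0,0,0,30,0.2,0,0,0,0,0,30,0.3,0,0,0,0,0,0,0,0,-0.3,0,0,0,0,0,0,-0.5,0,0,0,0,0,0,-0.5,0,0,0,0,0,0,-0.4,0,0,0,0,0,0,0,0,0,0,0,0]'; python3 st.py; python3 gap.py
```

```text
contact_force: [-5.1, 1.5, 0.8]
avg Fn 5.10 Fu 0.70 Fz 1.43 +-0.17  n 84.35 u -3.61 z 4.3 t 16.45
t 16.45 pos [0.5875 0.0395 0.0043] block n,u mm 84.35 -3.61 yaw 8.51 Fn,Fu,Fz 4.41 0.72 1.49 w 0.0302
block 159 u range -169.7 170.2 n at u=0,100,-80 [37.97 37.72 38.17]
rule 94 u range -105.6 175.2 n at u=0,100,-80 [74.69 75.03 74.42]invalid input
```

```bash
python3 -m inch '[0.02,0,0,0,0,0,30, 0.02,0,0,0,0,0,30, 0.1,0,0,0,0,0,30, 0.2,0,0,0,0,0,30, 0.3,0,0,0,0,0,0, 0,0,-0.3,0,0,0,0, 0,0,-0.5,0,0,0,0, 0,0,-0.5,0,0,0,0, 0,0,-0.4,0,0,0,0, 0,0,0,0,0,0,0]'|grep contact; python3 -m inch '[0,-0.5,0,0,0,0,0, 0,-0.5,0,0,0,0,0, 0,-0.5,0,0,0,0,0, 0,-0.5,0,0,0,0,0, 0,-0.5,0,0,0,0,0, 0,0,0,0,0,0,0, 0,0,0,0,0,0,0, 0,0,0,0,0,0,0, 0,0,0,0,0,0,0, 0,0,0,0,0,0,0]'|grep contact; python3 st.py; python3 gap.py; python3 - <<'E'
from h import *
p,d=snapshot("scene");q,e=snapshot("top")
cv2.imwrite("pics/s4.png",np.vstack([cv2.resize(p[245:345,225:455,::-1],(690,300)),cv2.resize(q[140:240,200:430,::-1],(690,300))]))
E
```

```text
contact_force: [0.0, -1.0, -0.5]
contact_force: [-0.5, -1.0, -0.3]
t 18.5 pos [ 0.5376 -0.0787  0.0892] block n,u mm 116.3 -127.9 yaw 8.45 Fn,Fu,Fz 0.35 -1.03 -0.34 w 0.0
block 159 u range -169.9 170.2 n at u=0,100,-80 [37.95 37.73 38.13]
rule 93 u range -105.6 174.7 n at u=0,100,-80 [74.64 74.82 74.5 ]
```

View pics/s4.png

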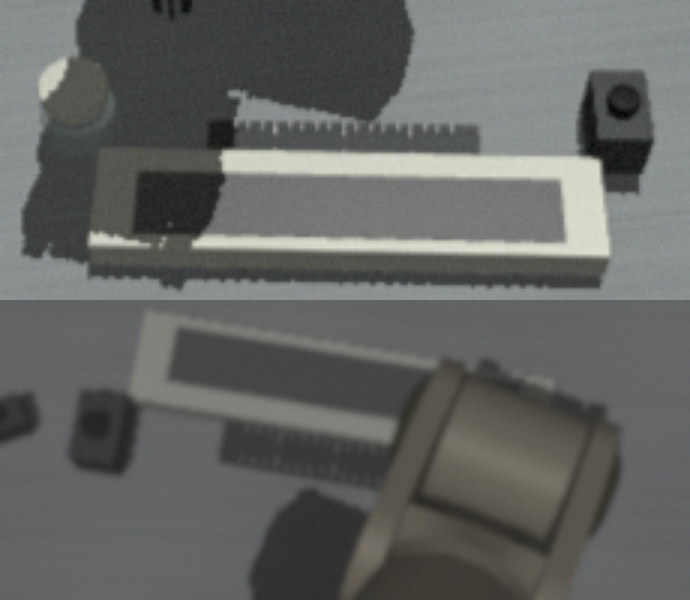

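The rule lies along the face, and the block, stop and jar are unmoved. Next is the descent at its right end, leaning to the robot's side.

```bash
python3 -m inch '[-0.4,-0.06,0,0,0,0,0, -0.4,-0.06,0,0,0,0,0, -0.326,0,0,0,0,0,0, 0,0,0.3,0,0,0,0, 0,0,0.4,0,0,0,0, 0,0,0.4,0,0,0,0, 0,0,0.3,0,0,0,0, 0,0,0.2,0,0,0,0, 0,0,0.1,0,0,0,0, 0,0,0,0,0,0,0]'|grep contact; python3 avg.py 4
python3 - <<'E'
from h import *
p,d=snapshot("scene");cv2.imwrite("pics/s5.png",cv2.resize(p[200:345,205:455,::-1],(750,435)))
E
```

```text
contact_force: [-0.8, 0.7, 0.1]
avg Fn -0.25 Fu 0.20 Fz -0.05 +-0.22  n 59.58 u -134.68 z 4.9 t 19.85
```

View pics/s5.png

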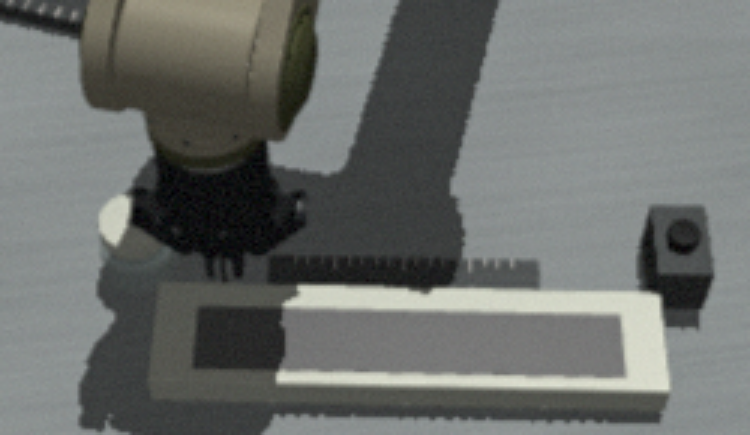

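Fingers are down 15-20 mm right of the rule's end, clear of the jar. Push left along the face, biased very slightly into it.

```bash
python3 -m inch '[-0.001,0.1,0,0,0,0,0, -0.001,0.1,0,0,0,0,0, -0.001,0.1,0,0,0,0,0, -0.001,0.1,0,0,0,0,0, -0.001,0.1,0,0,0,0,0, -0.001,0.1,0,0,0,0,0, -0.001,0.1,0,0,0,0,0, -0.001,0.1,0,0,0,0,0, -0.001,0.1,0,0,0,0,0, -0.001,0.1,0,0,0,0,0]'|grep contact; python3 st.py; python3 -m inch '[0,0.08,0,0,0,0,0, -0.001,0.08,0,0,0,0,0, 0,0.08,0,0,0,0,0, -0.001,0.08,0,0,0,0,0, 0,0.06,0,0,0,0,0, -0.001,0.06,0,0,0,0,0, 0,0.04,0,0,0,0,0, 0,0.02,0,0,0,0,0, 0,0,0,0,0,0,0, 0,0,0,0,0,0,0]'|grep contact; python3 avg.py 4
cat > gap2.py <<'E'
from st import *
p,d=snapshot("scene");W=cloud("scene",d);q=W[...,:2]-O;N=1e3*q@n;U=1e3*q@u;Z=W[...,2]*1e3
m=(abs(Z-12)<4)&(N>54)&(N<70)&(U<190); r=[U[i][m[i]] for i in range(480) if m[i].sum()>10]
print("rule u", np.median([x.min() for x in r]).round(1),"length ends pct98",[x.max().round(1) for x in r])
m=(abs(Z-48)<4)&(N>50)&(N<95)&(U>140)&(U<240); print("stop top u",np.percentile(U[m],[2,98]).round(1),"n",np.percentile(N[m],[2,98]).round(1))
E
python3 gap2.py; python3 gap.py
```

```text
contact_force: [-2.4, -2.5, 0.5]
t 20.9 pos [ 0.6001 -0.044   0.0043] block n,u mm 59.55 -84.31 yaw 8.51 Fn,Fu,Fz 2.02 -2.83 0.5 w 0.0002
contact_force: [0.3, 0.3, 0.3]
avg Fn 0.24 Fu -0.40 Fz -0.04 +-0.19  n 59.02 u -59.54 z 4.4 t 22.10
rule u -175.8 length ends pct98 [np.float64(69.8), np.float64(143.0), np.float64(173.8), np.float64(149.2), np.float64(174.0), np.float64(173.4), np.float64(148.4), np.float64(148.6)]
stop top u [173.5 212.9] n [50.5 94.2]
block 159 u range -169.9 170.2 n at u=0,100,-80 [37.96 37.7  38.17]
rule 93 u range -49.5 174.7 n at u=0,100,-80 [73.79 74.35 73.35]
```

About 24 mm to go to the stop. Before that I check flushness without stop pixels in the fit.

```bash
sed -i 's/(-140,180),(45,115)/(-140,140),(45,90)/' gap.py; python3 gap.py; python3 -m inch '[0,0.06,0,0,0,0,0, -0.001,0.06,0,0,0,0,0, 0,0.06,0,0,0,0,0, 0,0.06,0,0,0,0,0, 0,0.06,0,0,0,0,0, 0,0.04,0,0,0,0,0, 0,0.02,0,0,0,0,0, 0,0,0,0,0,0,0, 0,0,0,0,0,0,0, 0,0,0,0,0,0,0]'|grep contact; python3 avg.py 4; python3 gap2.py; python3 gap.py
```

```text
block 159 u range -169.7 170.0 n at u=0,100,-80 [37.95 37.67 38.17]
rule 86 u range -47.6 140.1 n at u=0,100,-80 [74.25 74.24 74.27]
contact_force: [0.7, 0.7, -0.5]
avg Fn -0.15 Fu -0.08 Fz 0.03 +-0.17  n 59.21 u -41.66 z 4.3 t 23.45
rule u -178.2 length ends pct98 [np.float64(105.1), np.float64(164.6), np.float64(173.4), np.float64(173.9), np.float64(173.9), np.float64(166.4), np.float64(166.4), np.float64(168.7)]
stop top u [173.8 212.6] n [51.  94.2]
block 159 u range -169.9 169.5 n at u=0,100,-80 [37.94 37.7  38.13]
rule 78 u range -29.8 139.9 n at u=0,100,-80 [74.24 74.29 74.2 ]
```

```bash
python3 -m inch '[0,0.01,0,0,0,0,0, 0,0.01,0,0,0,0,0, 0,0.01,0,0,0,0,0, 0,0.01,0,0,0,0,0, 0,0.01,0,0,0,0,0, 0,0.01,0,0,0,0,0, 0,0.01,0,0,0,0,0, 0,0.01,0,0,0,0,0, 0,0,0,0,0,0,0, 0,0,0,0,0,0,0]'|grep contact; python3 avg.py 4;  python3 -m inch '[0,0.004,0,0,0,0,0, 0,0.004,0,0,0,0,0, 0,0.004,0,0,0,0,0, 0,0.004,0,0,0,0,0, 0,0.004,0,0,0,0,0, 0,0,0,0,0,0,0, 0,0,0,0,0,0,0, 0,0,0,0,0,0,0, 0,0,0,0,0,0,0, 0,0,0,0,0,0,0]'|grep contact; python3 avg.py 4; python3 gap2.py
```

```text
contact_force: [-0.9, -0.5, 0.5]
avg Fn 0.26 Fu 0.03 Fz -0.38 +-0.19  n 59.21 u -37.60 z 4.3 t 24.75
contact_force: [-0.6, 0.0, -0.7]
avg Fn -0.06 Fu -0.40 Fz 0.03 +-0.26  n 59.19 u -36.63 z 4.3 t 25.95
rule u -175.9 length ends pct98 [np.float64(74.1), np.float64(169.3), np.float64(173.4), np.float64(174.0), np.float64(173.7), np.float64(173.6), np.float64(173.0), np.float64(172.5)]
stop top u [173.8 213. ] n [50.5 94.2]
```

```bash
python3 -m inch '[0,0.004,0,0,0,0,0, 0,0.004,0,0,0,0,0, 0,0.004,0,0,0,0,0, 0,0,0,0,0,0,0, 0,0,0,0,0,0,0]' ; python3 -m inch '[0,0.004,0,0,0,0,0, 0,0.004,0,0,0,0,0, 0,0.004,0,0,0,0,0, 0,0,0,0,0,0,0, 0,0,0,0,0,0,0, 0,0,0,0,0,0,0, 0,0,0,0,0,0,0, 0,0,0,0,0,0,0, 0,0,0,0,0,0,0, 0,0,0,0,0,0,0]'|grep contact; python3 avg.py 4
```

```text
contact_force: [-0.6, -1.4, -0.4]
avg Fn 0.16 Fu -1.65 Fz -0.24 +-0.19  n 59.20 u -36.05 z 4.3 t 27.20invalid input
```

```bash
python3 -m inch '[0,0.004,0,0,0,0,0, 0,0.004,0,0,0,0,0, 0,0.004,0,0,0,0,0, 0,0,0,0,0,0,0, 0,0,0,0,0,0,0, 0,0,0,0,0,0,0, 0,0,0,0,0,0,0, 0,0,0,0,0,0,0, 0,0,0,0,0,0,0, 0,0,0,0,0,0,0]'|grep contact; python3 avg.py 4
```

```text
contact_force: [-0.3, -4.7, -0.4]
avg Fn -0.04 Fu -5.24 Fz -0.53 +-0.14  n 59.17 u -35.80 z 4.3 t 28.40
```

Contact at the stop: 5.2 N and held for about 0.9 s with the position halted. Back off gently, lift, clear the arm away and check.

```bash
python3 -m inch '[0,-0.01,0,0,0,0,0, 0,-0.04,0,0,0,0,0, 0,-0.1,0,0,0,0,0, 0,-0.2,0,0,0,0,0, 0,0,-0.3,0,0,0,0, 0,0,-0.5,0,0,0,0, 0,0,-0.8,0,0,0,0, 0,0,-0.8,0,0,0,0, 0,0,-0.8,0,0,0,0, 0,0,0,0,0,0,0]'|grep contact; python3 -m inch '[0.5,0,0,0,0,0,0, 0.5,0,0,0,0,0,0, 0.5,0,0,0,0,0,0, 0.5,0,0,0,0,0,0, 0.5,0,0,0,0,0,0, 0.5,0,0,0,0,0,0, 0.5,0,0,0,0,0,0, 0.5,0,0,0,0,0,0, 0,0,0,0,0,0,0, 0,0,0,0,0,0,0]'|grep contact; python3 st.py; python3 gap.py; python3 gap2.py; python3 - <<'E'
from h import *
p,d=snapshot("scene");q,e=snapshot("top")
f=np.load("scene0.npz")["p"];print("scene diff stop/block/jar", [np.abs(p[a:b,c:e_].astype(int)-f[a:b,c:e_]).max() for a,b,c,e_ in((264,306,425,446),(290,343,250,432),(262,302,235,265))])
cv2.imwrite("pics/s6.png",np.vstack([cv2.resize(p[245:345,225:455,::-1],(690,300)),cv2.resize(q[140:240,200:430,::-1],(690,300))]))
E
```

```text
contact_force: [0.7, 1.1, -1.0]
contact_force: [0.2, 0.2, -0.7]
t 30.4 pos [0.4075 0.0163 0.1643] block n,u mm 259.03 -53.16 yaw 8.54 Fn,Fu,Fz -0.17 0.26 -0.69 w -0.0
block 159 u range -169.7 169.7 n at u=0,100,-80 [37.96 37.71 38.15]
rule 76 u range -25.4 140.5 n at u=0,100,-80 [74.46 74.2  74.66]
rule u -176.0 length ends pct98 [np.float64(98.4), np.float64(160.2), np.float64(173.6), np.float64(173.9), np.float64(173.7), np.float64(172.8), np.float64(172.8), np.float64(170.0)]
stop top u [173.6 212.9] n [50.7 93.6]
scene diff stop/block/jar [np.int64(18), np.int64(79), np.int64(16)]
```

View pics/s6.png

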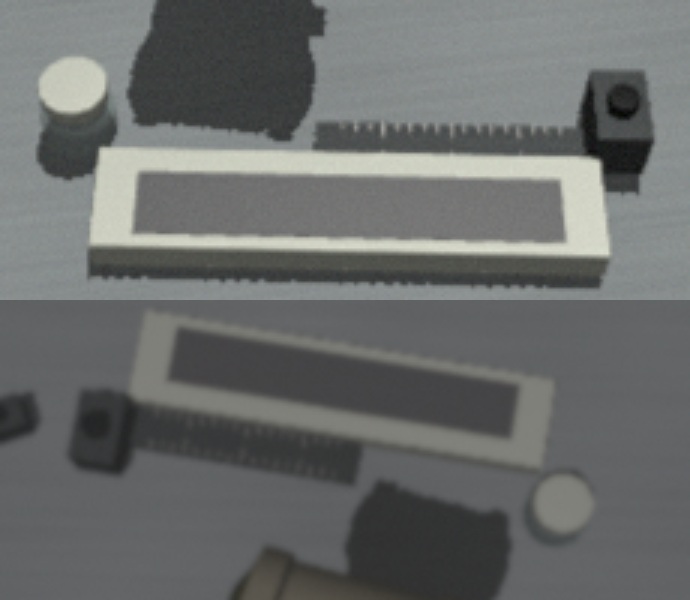

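The pictures show the rule parallel to the block's face (slopes equal to within 0.01 mm per 100 mm) and its end at the stop. Its offset from the face is the same as after the first snug, within noise. Stop, block and jar have not moved, and the arm is clear.

```bash
python3 -c "
from plant import *
print(finish_job())"
```

```text
the job is handed in; nothing more can be done
None
```

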